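# Dial the code on the blue tool case

### The job

Dial the code 3-2-4 on the three number wheels on top of the blue tool case, reading from left to right as seen from the robot's side, so that each wheel has its number (that many dots) squarely uppermost, in line with the white lines on the lid. The middle wheel already stands at 2 and must not be disturbed; let go of the wheels when done.

Things in the scene. Friction and masses are not known exactly. Their poses are not given: they have to be found in the camera images.
- blue_lock (a point): Fixed blue case, 150 (x) x 245 (y) x 60 mm high, latches and handle (21 mm out) to the robot; a grey case like it is not in the job. Point: axle centre of its middle wheel, mid-lid, at lid height, 60 mm above the bench. x: away from the robot, y: along the wheel row to the robot's left, z up; turned up to 17 degrees. Left wheel's axle 75 mm to +y, right wheel's 75 mm to -y.
- blue_left (a joint): Left wheel, all alike: 79 mm across, axle along y at lid height, upper half clear, 55 mm free to the next; rim 20 mm thick, 6.5 mm deep, on a 12 mm web. Rad, grows as its top rolls away from the robot (+x). Number n is on top at (n-1) x 0.785: 3 at 1.571; starts 0.5 to 0.9 below. Patches: 1 white, 2 yellow, 3 red, 4 green, 5 blue, 6 black, 7 orange, 8 grey, n dots.
- blue_mid (a joint): Middle wheel, like the left one, values alike: 2 (yellow) on top at 0.785, where it starts within 0.05. Every wheel has eight dark thumb ribs, midway between the patches: 18 mm wide (y), 4 mm thick, standing 4 mm above the rim. Pinch the rim by its flat sides from above (5 to 10 N) and carry it along its arc: the wheel follows fully if the gripper leans along with it, about 0.8 of the way if it stays upright.
- blue_right (a joint): Right wheel, like the left one, values alike: 4 (green) on top at 2.356; starts 0.5 to 0.9 above. Every wheel turns with light friction (0.05 N m, 1.3 N at the rim), has no clicks, stays where it is left, and stops at -0.5 and 6.0.

How it is judged:
By the outcome, as a careful person would: the job done as asked, in the order asked, and still so for the second after the job is handed in, with the robot touching nothing.
It also fails if it takes over 38 s, if anything falls off the work surface, if the arm or the gripper's body presses on something with over 40 N, if the wrist force passes 120 N, or if a joint passes its speed limit or range.

### The arm

A 7-joint arm with a two-finger parallel gripper is mounted at the origin on the work surface. World frame = base frame: x ahead of the robot, y to its left, z up, the work surface at z = 0. Lengths are in m, angles in rad, forces in N, time in s.
With the tool pointing down it reaches from about 0.4 to 0.9 m from the base axis. Payload 5.5 kg.
Tool frame: the origin (TCP) lies on the centre line of the jaws, within the pads' length; the fingertips stand 8 mm ahead of it and the grasp point (between the pads) lies 11 mm behind it (r.nose_length is the distance from the TCP to the fingertips, in m); x points along the fingers, y is the direction in which the jaws open and shut, and the axes are right-handed (so a half turn about x gives the same grasp; the last joint's range is limited). The gripper opens to 92 mm and grips with 3 to 60 N. Pads are 19 mm wide; open, the fingers measure 130 mm over their backs; the gripper's body (75 mm by 190 mm) begins 47 mm behind the grasp point.
Start: joints at [-0.985, 0.501, -0.427, 1.55, 0.221, 1.138, -0.21], TCP at [0.206, 0.616, 0.235] pointing down, gripper open.
Joint ranges: [-2.88, 2.88], [-0.31, 2.03], [-1.54, 1.56], [0.2, 2.42], [-1.41, 4.55], [0.19, 2.02], [-2.57, 2.57]. Speed limits (rad/s): [2.57, 2.57, 3.14, 3.14, 3.14, 3.14, 3.14].

### API

Orientations are given as a rotation vector (axis times angle).
In Python, from cell import r, read_camera, calibration gives the robot as it stands.
- The arm moves only by the tool servo_tool, never from a script. Its argument "moves" is a list of rows, each a list of 7 numbers: the shift along the tool's x, y, z in cm, then the turn, a rotation vector about the tool's x, y, z in rad, then the closure, from -1 (fully open) to 1 (shut). A call has 1 to 20 rows; each row shifts and turns the commanded pose from where the row before left it, along the tool's axes as they then stand; what a row does not reach is not made up. A row lasts 1/12 s, in which the tool goes at most 41.7 mm and 7.16 degrees, less where a joint would pass 70% of its speed; a pose out of reach is approached as far as the arm can. A call with a gripper value outside its range is refused whole. The fingers move at their own pace and stop on an object; "newtons" is the grip in N (left out, the last holds). Time passes only in rows, so rows that do not move let the fingers close. It gives the time, the measured TCP pose, the force and the opening at its end, in the units of the state.
- r.get_obs(): the state, without advancing time (a new reading comes with each control period).
- read_camera(name): name is "scene" or "top" or "wrist"; returns (picture, depth): 400x640x3 uint8, blue, green, red; 400x640 float32, m along the optical axis (not along the pixel's ray), 0 where there is no reading.
- calibration(name): a dict with "camera_matrix" (3x3 intrinsics, pixels), "R" (3x3) and "t" (3): a world point X has camera coordinates R X + t. Camera axes: x right, y down, z forward; pixel columns grow to the right and rows downward; lengths in m; the calibration is good to about 2 mm. A picture is of the moment at which its call begins: read the wrist's pose just before it. calibration takes no time and is no camera call; for the wrist camera it gives the pose at the moment of the call.
- r.sign_off(): hands the job in, once; it reports no verdict.
The state is a dict: "t": time; "joint_positions": joint angles; "qd": joint speeds; "joint_torque": joint torques, N m; "position": TCP position; "eef_rot": TCP orientation; "ft_force": force on the tool from outside, world axes, zero at the start; "moment": the same for the moment, N m; "width": finger opening in m.
Only numpy, scipy, OpenCV 4.12 (cv2) and the standard library are available. Lean on these libraries where they do the work, as an engineer would, in place of code of your own. Each camera call takes 0.05 s, during which the arm holds its last target. There are 200 camera calls.

## Working session

There is one attempt and no reset: what is moved stays moved. The work goes in short steps, Python scripts to look and compute and a tool call to move; the robot and the scene stay as the last step left them, time stands still between calls to the robot, and variables do not carry over. Pictures are saved under pics/ and viewed, about 8 in all and at most 12, crops included, and the job is handed in when it is done.

Besides the shell and the picture viewer there is one more tool, called in YAML: its name, and indented under it one key for each argument. servo_tool: Moves the arm, as the interface text tells. Its arguments: {"type":"object","properties":{"moves":{"type":"array"},"newtons":{"type":"number"}},"required":["moves"]}

```bash
mkdir -p pics; python3 - <<'E'
from cell import r, read_camera, calibration
import cv2,numpy as np
for n in("scene","top"):
    p,d=read_camera(n);cv2.imwrite(f"pics/{n}0.png",p);np.save(f"pics/{n}0d.npy",d)
    c=calibration(n);print(n,c)
o=r.get_obs();print(o['t'],o['position'],o['eef_rot'],o['width'],r.nose_length)
E
```

```text
scene {'camera_matrix': array([[490.97455568,   0.        , 317.97718529],
       [  0.        , 490.97455568, 199.87391453],
       [  0.        ,   0.        ,   1.        ]]), 'R': array([[ 0.80353395,  0.59514856,  0.01146262],
       [ 0.46190205, -0.61125477, -0.64266173],
       [-0.37547263,  0.52169513, -0.76606429]]), 't': array([-0.41170061, -0.17557304,  1.28013119])}
top {'camera_matrix': array([[381.18508677,   0.        , 320.67325945],
       [  0.        , 381.18508677, 199.71355486],
       [  0.        ,   0.        ,   1.        ]]), 'R': array([[ 0.015065  , -0.99986552,  0.00647903],
       [-0.98079713, -0.0160372 , -0.19437024],
       [ 0.19444801, -0.00342643, -0.98090684]]), 't': array([-0.00911449,  0.5534462 ,  0.79149662])}
0.1 [0.20604901 0.61584305 0.23380683] [ 0.25196362  1.55624072 -0.25461081] 0.09172814249480211 0.008
```

View pics/scene0.png

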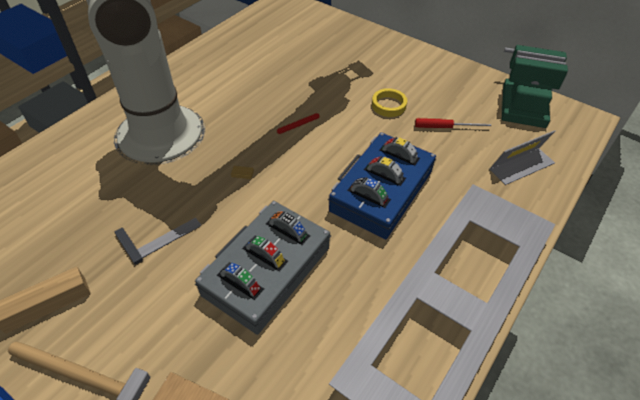

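View pics/top0.png

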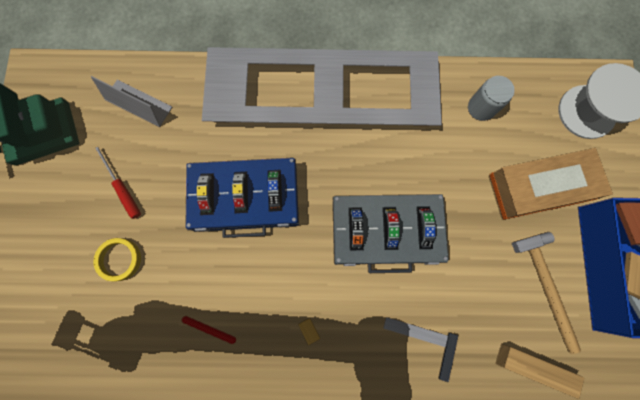

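The top view shows the blue case at about (243,195), with wheels at x≈205, 240 and 274. The yellow and red patches are on the left and middle wheels, and blue is on top of the right wheel. The grey case at (390,230) is not part of the job. In the scene view the blue case is at (383,183).

```bash
cat > h.py <<'E'
import cv2,numpy as np
from cell import r, read_camera, calibration
from scipy.spatial.transform import Rotation as Ro
def cloud(d,c):
    K=c["camera_matrix"];v,u=np.mgrid[:400,:640]
    P=np.stack([(u-K[0,2])/K[0,0]*d,(v-K[1,2])/K[1,1]*d,d],-1)
    return (P-c["t"])@c["R"]
def plane(uv,c,z):
    K=c["camera_matrix"];q=np.c_[np.asarray(uv,float),np.ones(len(uv))]@np.linalg.inv(K).T@c["R"]
    o=-c["R"].T@c["t"];return o+q*((z-o[2])/q[:,2])[:,None]
E
python3 - <<'E'
from h import *
for n in("top","scene"):
    p=cv2.imread(f"pics/{n}0.png");d=np.load(f"pics/{n}0d.npy");c=calibration(n)
    X=cloud(d,c);h=cv2.cvtColor(p,cv2.COLOR_BGR2HSV)
    m=(d>0)&(abs(X[...,2]-.06)<.012)&(h[...,0]>100)&(h[...,0]<130)&(h[...,1]>110)
    m=m.astype(np.uint8); k,l,s,_=cv2.connectedComponentsWithStats(m)
    A=X[m>0];m2=(m>0)&(X[...,1]>0)&(X[...,1]<.5)&(X[...,0]<.8)
    m3=cv2.morphologyEx(m2.astype(np.uint8),cv2.MORPH_OPEN,np.ones((3,3)))
    vs=np.argwhere(m3)[:,::-1]; print(n,len(vs),X[m3>0][:,2].mean())
    hull=cv2.convexHull(vs.astype(np.int32))[:,0]
    W=plane(hull,c,.06)
    print(cv2.minAreaRect((W[:,:2]*1000).astype(np.float32)))
    # wheels: points above lid
    w=(d>0)&(X[...,2]>.08)&(X[...,2]<.11)&(cv2.fillConvexPoly(np.zeros((400,640),np.uint8),hull,1)>0)
    k,l,s,cc=cv2.connectedComponentsWithStats(w.astype(np.uint8))
    for i in range(1,k):
        if s[i,4]>40: q=X[l==i];print(s[i],q.mean(0),q.max(0),q.min(0))
E
```

```text
top 4860 0.05880052145567517
((565.06396484375, 174.78851318359375), (147.40599060058594, 240.861083984375), 4.122498512268066)
[232 173  12  34 327] [0.56464435 0.17642298 0.0936594 ] [0.60453688 0.18869087 0.10298526] [0.53147621 0.16494255 0.08014881]
[268 172  11  32 312] [0.57054692 0.10197335 0.0938248 ] [0.60823282 0.11436982 0.1022427 ] [0.53848672 0.09078558 0.08028671]
[197 175  12  34 331] [0.55986348 0.25082771 0.0936194 ] [0.59900677 0.2641489  0.1027256 ] [0.52629506 0.23998431 0.08000316]
scene 3233 0.0604299592310608
((570.5751953125, 169.12716674804688), (151.51898193359375, 250.33872985839844), 4.322672367095947)
[384 138  33  18 263] [0.56506019 0.24612154 0.09215617] [0.60066126 0.26433871 0.10470004] [0.52482359 0.23638687 0.08017191]
[369 156  33  22 332] [0.57068979 0.17273407 0.09336017] [0.60747267 0.18827727 0.10622185] [0.53069029 0.16110129 0.08000419]
[351 177  35  22 357] [0.57554082 0.09841211 0.09348134] [0.60943439 0.11451477 0.10527305] [0.53328324 0.08830984 0.08026091]
```

```bash
cat >> h.py <<'E'
C=np.array([.567,.1745,.06]);YAW=np.radians(4.2)
L=Ro.from_euler('z',YAW)
def toolR(lean,s):  # lean>0: gripper top tilted to +x of lock ; s=+-1: tool y along s*lock y
    T=np.array([[0,0,-1.],[0,s,0],[-1,0,0]]).T
    x=np.array([0,0,-1.]);y=np.array([0,s,0.]);z=np.cross(x,y)
    return L*Ro.from_euler('y',lean)*Ro.from_matrix(np.c_[x,y,z])
def pose(yl,rad,lean,s): # grasp point at radius rad from axle of wheel at yl
    R=toolR(lean,s); g=C+L.apply([rad*np.sin(lean),yl,rad*np.cos(lean)])
    return g+.011*R.as_matrix()[:,0],R
def delta(p,R,o=None):
    o=o or r.get_obs();A=Ro.from_rotvec(o['eef_rot'])
    return np.round(A.inv().apply(p-o['position'])*100,2),np.round((A.inv()*R).as_rotvec(),3)
E
python3 - <<'E'
from h import *
o=r.get_obs();A=Ro.from_rotvec(o['eef_rot']).as_matrix();print(A.round(3))
c=calibration("wrist");print("cam in tool",A.T@(-c['R'].T@c['t']-o['position']),"optical",A.T@c['R'][2],c['camera_matrix'][0,0])
for s in(1,-1):print(s,delta(*pose(0,.20,0,s)),pose(0,.2,0,s)[0])
E
```

```text
[[-0.001  0.317  0.948]
 [-0.002  0.948 -0.317]
 [-1.    -0.002 -0.   ]]
cam in tool [-0.14934169 -0.00057284 -0.08065858] optical [9.54987508e-01 8.35449796e-04 2.96644840e-01] 287.12758677783023
1 (array([ -1.47, -30.41,  48.23]), array([-0.396, -0.   ,  0.002])) [0.567  0.1745 0.249 ]
-1 (array([ -1.47, -30.41,  48.23]), array([2.746e+00, 2.000e-03, 1.000e-03])) [0.567  0.1745 0.249 ]
```

servo_tool:
  moves:
    - [0, 0, 0, -0.099, 0, 0, -0.1]
    - [0, 0, 0, -0.099, 0, 0, -0.1]
    - [0, 0, 0, -0.099, 0, 0, -0.1]
    - [0, 0, 0, -0.099, 0, 0, -0.1]
    - [-0.09, -2.92, 2.05, 0, 0, 0, -0.1]
    - [-0.09, -2.92, 2.05, 0, 0, 0, -0.1]
    - [-0.09, -2.92, 2.05, 0, 0, 0, -0.1]
    - [-0.09, -2.92, 2.05, 0, 0, 0, -0.1]
    - [-0.09, -2.92, 2.05, 0, 0, 0, -0.1]
    - [-0.09, -2.92, 2.05, 0, 0, 0, -0.1]
    - [-0.09, -2.92, 2.05, 0, 0, 0, -0.1]
    - [-0.09, -2.92, 2.05, 0, 0, 0, -0.1]
    - [-0.09, -2.92, 2.05, 0, 0, 0, -0.1]
    - [-0.09, -2.92, 2.05, 0, 0, 0, -0.1]
    - [-0.09, -2.92, 2.05, 0, 0, 0, -0.1]
    - [-0.09, -2.92, 2.05, 0, 0, 0, -0.1]
    - [-0.09, -2.92, 2.05, 0, 0, 0, -0.1]
    - [-0.09, -2.92, 2.05, 0, 0, 0, -0.1]
    - [-0.09, -2.92, 2.05, 0, 0, 0, -0.1]
    - [-0.09, -2.92, 2.05, 0, 0, 0, -0.1]
  newtons: 8

```text
t: 1.77
position: [0.568, 0.1728, 0.2488]
eef_rot: [-0.058, 1.571, 0.057]
ft_force: [1.1, -0.3, -0.1]
width: 0.0501
```

```bash
python3 - <<'E'
from h import *
c=calibration("wrist");p,d=read_camera("wrist")
cv2.imwrite("pics/w1.png",p);np.savez("pics/w1.npz",d=d,**c)
o=r.get_obs();print(o['t'],o['position'],o['width'],delta(*pose(0,.2,0,1)))
E
```

```text
1.8167 [0.57349115 0.16393783 0.2487498 ] 0.0502643669505805 (array([-0.03,  1.1 , -0.58]), array([-0.01 ,  0.003,  0.005]))
```

View pics/w1.png

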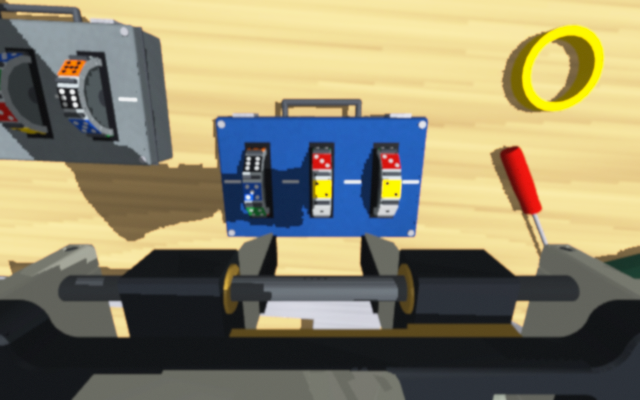

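```bash
cat >> h.py <<'E'
def cyl(p,c,C=C,rad=.0395):
    """per pixel lock-frame coords of the ray/cylinder hit (nearest), nan where none"""
    K=c["camera_matrix"];v,u=np.mgrid[:400,:640]
    q=np.stack([(u-K[0,2])/K[0,0],(v-K[1,2])/K[1,1],np.ones(u.shape)],-1)@c["R"]
    Q=L.inv().apply(q.reshape(-1,3)).reshape(q.shape);o=L.inv().apply(-c["R"].T@c["t"]-C)
    a=Q[...,0]**2+Q[...,2]**2;b=o[0]*Q[...,0]+o[2]*Q[...,2];k=o[0]**2+o[2]**2-rad**2
    t=(-b-np.sqrt(np.where(b*b-a*k>0,b*b-a*k,np.nan)))/a
    return o+Q*t[...,None]
COL={2:((22,35),150),3:((0,6),150),4:((45,80),100),5:((100,125),110),7:((8,18),150)}
def wheels(p,c,C=C,names=("left","mid","right")):
    X=cyl(p,c,C);h=cv2.cvtColor(p,cv2.COLOR_BGR2HSV);phi=np.arctan2(X[...,0],X[...,2])
    for n,y in zip(("left","mid","right"),(.075,0,-.075)):
        if n not in names: continue
        for k,((a,b),s) in COL.items():
            m=(abs(X[...,1]-y)<.008)&(abs(phi)<1.2)&(h[...,0]>=a)&(h[...,0]<=b)&(h[...,1]>s)&(h[...,2]>60)
            m=cv2.morphologyEx(m.astype(np.uint8),cv2.MORPH_CLOSE,np.ones((5,5)))>0
            if m.sum()<30: continue
            lo,hi=np.percentile(phi[m],[2,98])
            print(n,k,m.sum(),"phi %.3f..%.3f mid %.3f -> theta %.3f"%(lo,hi,(lo+hi)/2,(k-1)*np.pi/4+(lo+hi)/2),"y %.4f"%np.median(X[...,1][m]))
def lid(p,c):
    h=cv2.cvtColor(p,cv2.COLOR_BGR2HSV)
    m=((h[...,0]>104)&(h[...,0]<122)&(h[...,1]>170)).astype(np.uint8)
    m=cv2.morphologyEx(m,cv2.MORPH_OPEN,np.ones((3,3)))
    n,l,s,_=cv2.connectedComponentsWithStats(m);i=1+s[1:,4].argmax()
    hull=cv2.convexHull(np.argwhere(l==i)[:,::-1].astype(np.int32))[:,0]
    print("hull",s[i],cv2.minAreaRect((plane(hull,c,.06)[:,:2]*1000).astype(np.float32)))
def white(p,c):
    h=cv2.cvtColor(p,cv2.COLOR_BGR2HSV);m=((h[...,1]<70)&(h[...,2]>130)).astype(np.uint8)
    v,u=np.nonzero(m);W=L.inv().apply(plane(np.c_[u,v],c,.06)-C)
    for lo,hi in((-.13,-.1),(-.055,-.02),(.02,.055),(.1,.13)):
        k=(W[:,1]>lo)&(W[:,1]<hi)&(abs(W[:,0])<.012)
        if k.sum()>3: print("line",lo,k.sum(),W[k].mean(0).round(4))
E
python3 - <<'E'
from h import *
o=r.get_obs();c=calibration("wrist");p,d=read_camera("wrist")
cv2.imwrite("pics/w2.png",p);np.savez("pics/w2.npz",d=d,**c)
print(o['t'],o['position'],np.abs(o['qd']).max())
lid(p,c);white(p,c);wheels(p,c)
print(delta(*pose(0,.2,0,1)))
E
```

```text
1.8167 [0.57349115 0.16393783 0.2487498 ] 0.13324332493330285
hull [  225   112   210   120 16572] ((566.9381103515625, 175.3564910888672), (144.9625244140625, 238.5253448486328), 4.1164140701293945)
line -0.055 15 [ 0.0013 -0.0286  0.    ]
line 0.02 50 [0.002  0.0389 0.    ]
line 0.1 81 [0.0012 0.113  0.    ]
left 2 260 phi -0.241..0.232 mid -0.005 -> theta 0.781 y 0.0751
left 3 200 phi -1.024..-0.577 mid -0.800 -> theta 0.770 y 0.0747
mid 2 250 phi -0.211..0.244 mid 0.017 -> theta 0.802 y 0.0005
mid 3 213 phi -1.054..-0.567 mid -0.811 -> theta 0.760 y -0.0004
right 4 95 phi 0.638..1.180 mid 0.909 -> theta 3.265 y -0.0755
right 5 254 phi -0.147..0.323 mid 0.088 -> theta 3.230 y -0.0752
(array([-0.06,  0.84, -0.4 ]), array([-0.011,  0.001,  0.004]))
```

```bash
sed -i 's/^C=np.array.*;YAW/C=np.array([.568,.1748,.06]);YAW/' h.py; python3 - <<'E'
from h import *
o=r.get_obs();print(o['joint_positions'])
print(pose(0.075,.116,-.41,1)[0],delta(*pose(.075,.116,-.41,1)))
# shift if turn first
p,R=pose(.075,.116,-.41,1);print((R.inv().apply(p-o['position'])*100).round(2))
E
```

```text
[-0.07908805  0.37542343 -0.32274892  1.68248355  0.13514086  1.10537308
  1.19158433]
[0.52076556 0.24653328 0.15629769] (array([ 9.17,  8.35, -4.57]), array([-0.01 , -0.409,  0.006]))
[ 6.67  8.37 -7.77]
```

servo_tool:
  moves:
    - [0, 0, 0, 0, -0.102, 0, -0.1]
    - [0, 0, 0, 0, -0.102, 0, -0.1]
    - [0, 0, 0, 0, -0.102, 0, -0.1]
    - [0, 0, 0, 0, -0.102, 0, -0.1]
    - [1.33, 1.67, -1.55, 0, 0, 0, -0.1]
    - [1.33, 1.67, -1.55, 0, 0, 0, -0.1]
    - [1.33, 1.67, -1.55, 0, 0, 0, -0.1]
    - [1.33, 1.67, -1.55, 0, 0, 0, -0.1]
    - [1.33, 1.67, -1.55, 0, 0, 0, -0.1]
    - [0, 0, 0, 0, 0, 0, -0.1]
    - [0, 0, 0, 0, 0, 0, -0.1]
    - [0, 0, 0, 0, 0, 0, -0.1]
    - [0, 0, 0, 0, 0, 0, -0.1]

```text
t: 2.95
position: [0.5178, 0.2538, 0.1582]
eef_rot: [-0.041, 1.161, 0.063]
ft_force: [0.1, 0.1, 0.7]
width: 0.0509
```

```bash
python3 - <<'E'
from h import *
o=r.get_obs();print(o['t'],o['position'],np.abs(o['qd']).max(),o['width'],delta(*pose(.075,.116,-.41,1)))
o=r.get_obs();c=calibration("wrist");p,d=read_camera("wrist")
cv2.imwrite("pics/w3.png",p)
lid(p,c);white(p,c);wheels(p,c)
E
```

```text
2.95 [0.51779448 0.25376062 0.15824909] 0.006664175510311523 0.050927897242992654 (array([ 0.28, -0.74,  0.15]), array([-0.002, -0.001,  0.   ]))
hull [   63   122   306   128 21163] ((560.9059448242188, 176.37203979492188), (148.7486114501953, 237.7017364501953), 3.991238594055176)
line -0.13 145 [ 0.001  -0.1098  0.    ]
line -0.055 84 [ 0.0023 -0.0338 -0.    ]
line 0.02 65 [ 0.0005  0.0387 -0.    ]
line 0.1 84 [0.0003 0.1133 0.    ]
left 2 359 phi -0.260..0.340 mid 0.040 -> theta 0.826 y 0.0750
left 3 431 phi -1.067..-0.608 mid -0.838 -> theta 0.733 y 0.0745
mid 2 344 phi -0.241..0.328 mid 0.044 -> theta 0.829 y -0.0000
mid 3 357 phi -1.050..-0.592 mid -0.821 -> theta 0.750 y -0.0003
right 5 313 phi -0.197..0.454 mid 0.129 -> theta 3.270 y -0.0744
```

servo_tool:
  moves:
    - [0.28, -0.74, 0.15, 0, 0, 0, -0.1]
    - [2, 0, 0, 0, 0, 0, -0.1]
    - [2, 0, 0, 0, 0, 0, -0.1]
    - [2, 0, 0, 0, 0, 0, -0.1]
    - [2, 0, 0, 0, 0, 0, -0.1]
    - [0, 0, 0, 0, 0, 0, -0.1]
    - [0, 0, 0, 0, 0, 0, -0.1]
    - [0, 0, 0, 0, 0, 0, -0.1]
  newtons: 8

```text
t: 3.67
position: [0.5517, 0.2492, 0.0828]
eef_rot: [-0.042, 1.162, 0.064]
ft_force: [-0.5, 0.1, -0.8]
width: 0.0505
```

```bash
python3 - <<'E'
from h import *
o=r.get_obs();print(o['t'],delta(*pose(.075,.036,-.41,1)),o['ft_force'])
E
```

```text
3.6667 (array([ 0.02, -0.04,  0.08]), array([-0.001, -0.001,  0.   ])) [-0.48066717  0.0879836  -0.7922079 ]
```

servo_tool:
  moves:
    - [0, 0, 0, 0, 0, 0, 1]
    - [0, 0, 0, 0, 0, 0, 1]
    - [0, 0, 0, 0, 0, 0, 1]
    - [0, 0, 0, 0, 0, 0, 1]
    - [0, 0, 0, 0, 0, 0, 1]
    - [0, 0, 0, 0, 0, 0, 1]
  newtons: 8

```text
t: 4.17
position: [0.5515, 0.2501, 0.0823]
eef_rot: [-0.042, 1.162, 0.066]
ft_force: [-1.1, -0.2, 3.0]
width: 0.0198
```

servo_tool:
  moves:
    - [0.01, 0, 0.2, 0, 0.08, 0, 1]
    - [0.01, 0, 0.2, 0, 0.08, 0, 1]
    - [0.01, 0, 0.2, 0, 0.08, 0, 1]
    - [0.01, 0, 0.2, 0, 0.08, 0, 1]
    - [0.01, 0, 0.2, 0, 0.08, 0, 1]
    - [0.01, 0, 0.2, 0, 0.08, 0, 1]
    - [0.01, 0, 0.2, 0, 0.08, 0, 1]
    - [0.01, 0, 0.2, 0, 0.08, 0, 1]
    - [0.01, 0, 0.2, 0, 0.08, 0, 1]
    - [0.01, 0, 0.2, 0, 0.08, 0, 1]
    - [0, 0, 0, 0, 0, 0, 1]
    - [0, 0, 0, 0, 0, 0, 1]
    - [0, 0, 0, 0, 0, 0, 1]

```text
t: 5.25
position: [0.5714, 0.2515, 0.0809]
eef_rot: [-0.071, 1.95, 0.048]
ft_force: [1.9, 3.4, -4.4]
width: 0.0196
```

```bash
python3 - <<'E'
from h import *
o=r.get_obs();c=calibration("wrist");p,d=read_camera("wrist")
print(o['t'],o['width'],delta(*pose(.075,.036,.39,1)),o['ft_force'])
cv2.imwrite("pics/w4.png",p);white(p,c);wheels(p,c)
E
```

```text
5.25 0.01956754490867206 (array([-0.22, -0.12,  0.01]), array([-0.001,  0.01 ,  0.   ])) [ 1.86367701  3.43881661 -4.38718815]
line -0.13 493 [-0.0035 -0.1141  0.    ]
line -0.055 155 [-0.0011 -0.0366  0.    ]
line 0.02 331 [0.0024 0.0445 0.    ]
line 0.1 249 [0.0011 0.1094 0.    ]
left 3 916 phi -0.234..0.242 mid 0.004 -> theta 1.574 y 0.0750
left 4 532 phi -1.115..-0.545 mid -0.830 -> theta 1.526 y 0.0752
mid 2 1167 phi -0.264..0.224 mid -0.020 -> theta 0.765 y 0.0001
mid 3 477 phi -1.124..-0.583 mid -0.854 -> theta 0.717 y -0.0002
right 5 817 phi -0.200..0.291 mid 0.046 -> theta 3.187 y -0.0756
```

View pics/w4.png

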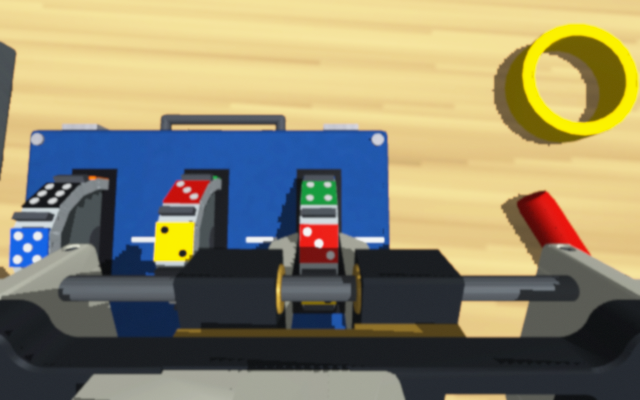

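The wrist view shows the left wheel in the jaws at (320,240), with red uppermost beside the white lines at y≈240 and green on the robot side. I'll release it, back out, and move across to the right wheel.

servo_tool:
  moves:
    - [0, 0, 0, 0, 0, 0, -0.1]
    - [0, 0, 0, 0, 0, 0, -0.1]
    - [0, 0, 0, 0, 0, 0, -0.1]
    - [0, 0, 0, 0, 0, 0, -0.1]
    - [0, 0, 0, 0, 0, 0, -0.1]
    - [-2, 0, 0, 0, 0, 0, -0.1]
    - [-2, 0, 0, 0, 0, 0, -0.1]
    - [-2, 0, 0, 0, 0, 0, -0.1]
    - [-2, 0, 0, 0, 0, 0, -0.1]
    - [0, -3, 0, 0, 0, 0, -0.1]
    - [0, -3, 0, 0, 0, 0, -0.1]
    - [0, -3, 0, 0, 0, 0, -0.1]
    - [0, -3, 0, 0, 0, 0, -0.1]
    - [0, -3, 0, 0, 0, 0, -0.1]
    - [0, 0, 0, 0, 0, 0, -0.1]
    - [0, 0, 0, 0, 0, 0, -0.1]
    - [0, 0, 0, 0, 0, 0, -0.1]
    - [0, 0, 0, 0, 0, 0, -0.1]

```text
t: 6.8
position: [0.6112, 0.1051, 0.1564]
eef_rot: [-0.073, 1.951, 0.049]
ft_force: [-0.7, 0.9, 0.4]
width: 0.0499
```

```bash
python3 - <<'E'
from h import *
o=r.get_obs();c=calibration("wrist");p,d=read_camera("wrist")
print(o['t'],o['width'],delta(*pose(-.075,.116,.41,1)),o['ft_force'])
cv2.imwrite("pics/w5.png",p);lid(p,c);white(p,c);wheels(p,c)
E
```

```text
6.8 0.04992271481699985 (array([-0.13, -0.25,  0.36]), array([0.001, 0.028, 0.001])) [-0.71473956  0.92633694  0.35106001]
hull [  268   127   259   148 19477] ((564.5831909179688, 174.67947387695312), (136.54571533203125, 239.14491271972656), 4.239424228668213)
line -0.13 74 [-1.00e-04 -1.08e-01  0.00e+00]
line -0.055 107 [ 0.0004 -0.0361  0.    ]
line 0.02 126 [0.002  0.0345 0.    ]
line 0.1 164 [0.0034 0.1106 0.    ]
left 2 343 phi 0.564..1.135 mid 0.849 -> theta 1.635 y 0.0751
left 3 382 phi -0.230..0.216 mid -0.007 -> theta 1.564 y 0.0749
left 4 229 phi -1.103..-0.564 mid -0.834 -> theta 1.523 y 0.0746
mid 2 492 phi -0.250..0.217 mid -0.016 -> theta 0.769 y 0.0000
mid 3 227 phi -1.099..-0.590 mid -0.845 -> theta 0.726 y 0.0003
right 4 273 phi 0.615..1.140 mid 0.878 -> theta 3.234 y -0.0749
right 5 384 phi -0.185..0.300 mid 0.057 -> theta 3.199 y -0.0756
```

servo_tool:
  moves:
    - [-0.13, -0.25, 0.36, 0, 0.028, 0, -0.1]
    - [2, 0, 0, 0, 0, 0, -0.1]
    - [2, 0, 0, 0, 0, 0, -0.1]
    - [2, 0, 0, 0, 0, 0, -0.1]
    - [2, 0, 0, 0, 0, 0, -0.1]
    - [0, 0, 0, 0, 0, 0, -0.1]
    - [0, 0, 0, 0, 0, 0, -0.1]
    - [0, 0, 0, 0, 0, 0, -0.1]
  newtons: 8

```text
t: 7.52
position: [0.5847, 0.0997, 0.0837]
eef_rot: [-0.073, 1.978, 0.047]
ft_force: [0.3, -0.4, 0.2]
width: 0.0507
```

```bash
python3 - <<'E'
from h import *
o=r.get_obs();print(o['t'],delta(*pose(-.075,.036,.41,1)),o['ft_force'])
E
```

```text
7.5167 (array([ 0.12,  0.11, -0.08]), array([-0.   ,  0.002,  0.001])) [ 0.30797377 -0.35436597  0.15570085]
```

servo_tool:
  moves:
    - [0.12, 0.1, -0.08, 0, 0, 0, -0.1]
    - [0, 0, 0, 0, 0, 0, 1]
    - [0, 0, 0, 0, 0, 0, 1]
    - [0, 0, 0, 0, 0, 0, 1]
    - [0, 0, 0, 0, 0, 0, 1]
    - [0, 0, 0, 0, 0, 0, 1]
    - [0, 0, 0, 0, 0, 0, 1]
  newtons: 8

```text
t: 8.1
position: [0.5826, 0.1018, 0.0822]
eef_rot: [-0.071, 1.978, 0.049]
ft_force: [1.4, 5.1, -1.1]
width: 0.0197
```

servo_tool:
  moves:
    - [0.01, 0, -0.19, 0, -0.077, 0, 1]
    - [0.01, 0, -0.19, 0, -0.077, 0, 1]
    - [0.01, 0, -0.19, 0, -0.077, 0, 1]
    - [0.01, 0, -0.19, 0, -0.077, 0, 1]
    - [0.01, 0, -0.19, 0, -0.077, 0, 1]
    - [0.01, 0, -0.19, 0, -0.077, 0, 1]
    - [0.01, 0, -0.19, 0, -0.077, 0, 1]
    - [0.01, 0, -0.19, 0, -0.077, 0, 1]
    - [0.01, 0, -0.19, 0, -0.077, 0, 1]
    - [0.01, 0, -0.19, 0, -0.077, 0, 1]
    - [0.01, 0, -0.19, 0, -0.077, 0, 1]
    - [0, 0, 0, 0, 0, 0, 1]
    - [0, 0, 0, 0, 0, 0, 1]
    - [0, 0, 0, 0, 0, 0, 1]

```text
t: 9.27
position: [0.5645, 0.1004, 0.0828]
eef_rot: [-0.05, 1.174, 0.063]
ft_force: [-7.0, 9.1, 6.2]
width: 0.0201
```

```bash
python3 - <<'E'
from h import *
o=r.get_obs();c=calibration("wrist");p,d=read_camera("wrist")
print(o['t'],o['width'],delta(*pose(-.075,.036,-.43,1)),o['ft_force'])
cv2.imwrite("pics/w6.png",p);white(p,c);wheels(p,c)
E
```

```text
9.2667 0.02005517698139519 (array([-0.05, -0.11, -0.16]), array([ 0.004, -0.034,  0.004])) [-7.0483947   9.14967157  6.19250205]
line -0.13 74 [ 0.0007 -0.1082  0.    ]
line -0.055 92 [ 0.0009 -0.04    0.    ]
line 0.02 162 [0.0021 0.035  0.    ]
line 0.1 145 [-0.0038  0.1123  0.    ]
left 4 903 phi -1.064..-0.569 mid -0.816 -> theta 1.540 y 0.0754
mid 3 936 phi -1.068..-0.586 mid -0.827 -> theta 0.744 y -0.0001
right 5 911 phi -0.962..-0.463 mid -0.712 -> theta 2.429 y -0.0751
```

servo_tool:
  moves:
    - [0, -0.05, -0.15, 0, -0.045, 0, 1]
    - [0, -0.05, -0.15, 0, -0.045, 0, 1]
    - [0, 0, 0, 0, 0, 0, 1]
    - [0, 0, 0, 0, 0, 0, 1]
    - [0, 0, 0, 0, 0, 0, 1]

```text
t: 9.73
position: [0.5651, 0.1003, 0.083]
eef_rot: [-0.05, 1.121, 0.063]
ft_force: [-4.6, 13.7, 4.0]
width: 0.02
```

```bash
python3 - <<'E'
from h import *
o=r.get_obs();c=calibration("wrist");p,d=read_camera("wrist")
print(o['t'],o['width'],delta(*pose(-.075,.036,-.43,1)),o['ft_force'])
cv2.imwrite("pics/w7.png",p);white(p,c);wheels(p,c)
E
```

```text
9.7333 0.01995808405981196 (array([-0.07, -0.09, -0.2 ]), array([0.006, 0.019, 0.006])) [-4.56625137 13.69611384  3.95161776]
line -0.13 106 [ 0.0013 -0.1104 -0.    ]
line -0.055 133 [ 0.0012 -0.0398  0.    ]
line 0.02 167 [ 0.0017  0.0353 -0.    ]
line 0.1 126 [-0.0063  0.1111  0.    ]
left 4 926 phi -1.064..-0.565 mid -0.815 -> theta 1.541 y 0.0756
mid 3 939 phi -1.065..-0.586 mid -0.825 -> theta 0.746 y -0.0002
right 5 877 phi -0.971..-0.470 mid -0.720 -> theta 2.421 y -0.0752
```

servo_tool:
  moves:
    - [0, 0.1, 0, 0, 0, 0, -0.1]
    - [0, 0, 0, 0, 0, 0, -0.1]
    - [0, 0, 0, 0, 0, 0, -0.1]
    - [0, 0, 0, 0, 0, 0, -0.1]
    - [0, 0, 0, 0, 0, 0, -0.1]
    - [-2, 0, 0, 0, 0, 0, -0.1]
    - [-2, 0, 0, 0, 0, 0, -0.1]
    - [-2, 0, 0, 0, 0, 0, -0.1]
    - [-2, 0, 0, 0, 0, 0, -0.1]
    - [0, 0, 0, 0, 0.115, 0, -0.1]
    - [0, 0, 0, 0, 0.115, 0, -0.1]
    - [0, 0, 0, 0, 0.115, 0, -0.1]
    - [0, 0, 0, 0, 0.115, 0, -0.1]
    - [0, 0, 0, 0, 0.11, 0, -0.1]
    - [0, 0, 0, 0, 0, 0, -0.1]
    - [0, 0, 0, 0, 0, 0, -0.1]
    - [0, 0, 0, 0, 0, 0, -0.1]
    - [0, 0, 0, 0, 0, 0, -0.1]

```text
t: 11.28
position: [0.5301, 0.09, 0.1534]
eef_rot: [-0.069, 1.666, 0.028]
ft_force: [-0.5, -0.1, -0.1]
width: 0.0507
```

```bash
python3 - <<'E'
from h import *
o=r.get_obs();c=calibration("wrist");p,d=read_camera("wrist")
print(o['t'],o['width'],delta(*pose(-.075,.116,.1,1)),o['ft_force'],o['joint_positions'].round(2) if hasattr(o['joint_positions'],'round') else o['joint_positions'])
cv2.imwrite("pics/w8.png",p);lid(p,c);white(p,c);wheels(p,c)
E
```

```text
11.2833 0.0507300979067258 (array([-1.61,  0.71,  5.3 ]), array([-0.013,  0.003,  0.022])) [-0.45653463 -0.11720574 -0.09822745] [ 0.3   0.52 -0.67  1.82  0.36  1.04  1.1 ]
hull [  279   179   273    96 14668] ((536.7294921875, 172.75262451171875), (88.3310546875, 238.6706085205078), 4.251641750335693)
line 0.1 187 [ 0.0006  0.1076 -0.    ]
left 3 97 phi -0.237..-0.138 mid -0.187 -> theta 1.383 y 0.0772
left 4 419 phi -1.073..-0.568 mid -0.820 -> theta 1.536 y 0.0743
mid 3 334 phi -1.084..-0.655 mid -0.870 -> theta 0.701 y -0.0009
right 4 40 phi -0.161..-0.140 mid -0.151 -> theta 2.206 y -0.0749
right 5 449 phi -0.984..-0.478 mid -0.731 -> theta 2.411 y -0.0751
```

View pics/w8.png

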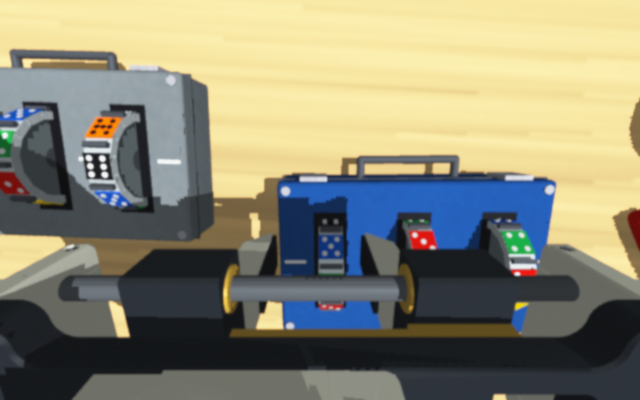

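Blue 5 on the right wheel at (332,245) sits slightly too near the top line, so that wheel is about 0.09 rad short. I'll regrip it and correct.

servo_tool:
  moves:
    - [-0.8, 0.35, 2.65, 0, 0, 0, -0.1]
    - [-0.8, 0.35, 2.65, -0.013, 0.003, 0.022, -0.1]
    - [0, 0, 0, 0, 0, 0, -0.1]
    - [0, 0, 0, 0, 0, 0, -0.1]
    - [0, 0, 0, 0, 0, 0, -0.1]
    - [0, 0, 0, 0, 0, 0, -0.1]

```text
t: 11.83
position: [0.5838, 0.1007, 0.1641]
eef_rot: [-0.061, 1.671, 0.055]
ft_force: [0.3, -0.2, 0.6]
width: 0.0505
```

```bash
python3 - <<'E'
from h import *
o=r.get_obs();c=calibration("wrist");p,d=read_camera("wrist")
print(o['t'],o['width'],delta(*pose(-.075,.036,.1,1)))
cv2.imwrite("pics/w9.png",p);lid(p,c);white(p,c);wheels(p,c)
E
```

```text
11.8333 0.050499089972539254 (array([7.97, 0.01, 0.  ]), array([-0.001, -0.001, -0.   ]))
hull [  269   120   269   155 21819] ((567.2650756835938, 174.95941162109375), (145.11793518066406, 239.07118225097656), 4.486330986022949)
line -0.13 33 [ 0.0004 -0.1079  0.    ]
line -0.055 92 [ 0.0005 -0.0362  0.    ]
line 0.02 136 [-0.0005  0.0337  0.    ]
line 0.1 182 [-0.0006  0.1112  0.    ]
left 2 198 phi 0.532..1.020 mid 0.776 -> theta 1.561 y 0.0752
left 3 356 phi -0.223..0.216 mid -0.004 -> theta 1.567 y 0.0749
left 4 359 phi -1.113..-0.576 mid -0.845 -> theta 1.511 y 0.0744
mid 2 462 phi -0.246..0.213 mid -0.016 -> theta 0.769 y 0.0001
mid 3 314 phi -1.077..-0.601 mid -0.839 -> theta 0.731 y 0.0000
right 3 123 phi 0.661..1.144 mid 0.903 -> theta 2.474 y -0.0765
right 4 410 phi -0.168..0.330 mid 0.081 -> theta 2.437 y -0.0748
right 5 406 phi -1.043..-0.494 mid -0.769 -> theta 2.373 y -0.0756
```

servo_tool:
  moves:
    - [2, 0, 0, 0, 0, 0, -0.1]
    - [2, 0, 0, 0, 0, 0, -0.1]
    - [2, 0, 0, 0, 0, 0, -0.1]
    - [2, 0, 0, 0, 0, 0, -0.1]
    - [0, 0, 0, 0, 0, 0, -0.1]
    - [0, 0, 0, 0, 0, 0, -0.1]
    - [0, 0, 0, 0, 0, 0, -0.1]
    - [0, 0, 0, 0, 0, 0, 1]
    - [0, 0, 0, 0, 0, 0, 1]
    - [0, 0, 0, 0, 0, 0, 1]
    - [0, 0, 0, 0, 0, 0, 1]
    - [0, 0, 0, 0, 0, 0, 1]
    - [0, 0, 0, 0, 0, 0, 1]
    - [0, 0, -0.12, 0, -0.045, 0, 1]
    - [0, 0, -0.12, 0, -0.045, 0, 1]
    - [0, 0, 0, 0, 0, 0, 1]
    - [0, 0, 0, 0, 0, 0, 1]
    - [0, 0, 0, 0, 0, 0, 1]
  newtons: 8

```text
t: 13.38
position: [0.5748, 0.1013, 0.0851]
eef_rot: [-0.055, 1.582, 0.059]
ft_force: [-1.8, 4.4, 3.9]
width: 0.0198
```

```bash
python3 - <<'E'
from h import *
o=r.get_obs();c=calibration("wrist");p,d=read_camera("wrist")
print(o['t'],o['width'],delta(*pose(-.075,.036,.01,1)),o['ft_force'])
cv2.imwrite("pics/w10.png",p);white(p,c);wheels(p,c)
E
```

```text
13.3833 0.019758533682664885 (array([ 0.01, -0.12, -0.12]), array([-0.001, -0.002, -0.003])) [-1.83567735  4.41805983  3.85610404]
line -0.13 76 [ 1.000e-04 -1.079e-01  0.000e+00]
line -0.055 86 [ 0.0003 -0.0366  0.    ]
line 0.02 434 [0.0007 0.0306 0.    ]
line 0.1 658 [0.0008 0.1149 0.    ]
left 3 317 phi -0.245..-0.019 mid -0.132 -> theta 1.439 y 0.0781
left 4 783 phi -1.077..-0.565 mid -0.821 -> theta 1.535 y 0.0752
mid 2 691 phi -0.263..0.115 mid -0.074 -> theta 0.712 y 0.0014
mid 3 781 phi -1.083..-0.583 mid -0.833 -> theta 0.738 y -0.0002
right 4 690 phi -0.268..0.108 mid -0.080 -> theta 2.276 y -0.0749
right 5 782 phi -1.110..-0.574 mid -0.842 -> theta 2.300 y -0.0754
```

servo_tool:
  moves:
    - [0, 0, 0, 0, 0, 0, -0.1]
    - [0, 0, 0, 0, 0, 0, -0.1]
    - [0, 0, 0, 0, 0, 0, -0.1]
    - [0, 0, 0, 0, 0, 0, -0.1]
    - [0, 0, 0, 0, 0, 0, -0.1]
    - [-2, 0, 0, 0, 0, 0, -0.1]
    - [-2, 0, 0, 0, 0, 0, -0.1]
    - [-2, 0, 0, 0, 0, 0, -0.1]
    - [-2, 0, 0, 0, 0, 0, -0.1]
    - [-2, 2, 0, 0, 0.09, 0, -0.1]
    - [-2, 2.5, 0.4, 0, 0, 0, -0.1]
    - [-2, 2.5, 0.4, 0, 0, 0, -0.1]
    - [0, 0, 0, 0, 0, 0, -0.1]
    - [0, 0, 0, 0, 0, 0, -0.1]
    - [0, 0, 0, 0, 0, 0, -0.1]
    - [0, 0, 0, 0, 0, 0, -0.1]

```text
t: 14.77
position: [0.5825, 0.1687, 0.2226]
eef_rot: [-0.059, 1.673, 0.053]
ft_force: [0.2, -0.1, -0.4]
width: 0.0504
```

```bash
python3 - <<'E'
from h import *
o=r.get_obs();c=calibration("wrist");p,d=read_camera("wrist")
print(o['t'],o['width'],o['ft_force'],np.abs(o['qd']).max())
cv2.imwrite("pics/w11.png",cv2.resize(p[60:300,180:460],None,fx=2.4,fy=2.4));lid(p,c);white(p,c);wheels(p,c)
E
```

```text
14.7667 0.050392698735275625 [ 0.18311537 -0.08259976 -0.38379859] 0.007645870683619922
hull [  216   121   220   129 16706] ((567.2980346679688, 175.32333374023438), (145.37857055664062, 238.50900268554688), 3.920064926147461)
line -0.13 45 [ 0.0004 -0.108   0.    ]
line -0.055 56 [ 0.0006 -0.0361  0.    ]
line 0.02 53 [0.0009 0.0388 0.    ]
line 0.1 96 [0.0005 0.1129 0.    ]
left 2 165 phi 0.543..1.161 mid 0.852 -> theta 1.637 y 0.0751
left 3 225 phi -0.235..0.216 mid -0.010 -> theta 1.561 y 0.0743
left 4 235 phi -1.119..-0.576 mid -0.847 -> theta 1.509 y 0.0745
mid 2 304 phi -0.242..0.221 mid -0.010 -> theta 0.775 y -0.0003
mid 3 193 phi -1.080..-0.612 mid -0.846 -> theta 0.725 y 0.0004
right 3 129 phi 0.561..1.080 mid 0.820 -> theta 2.391 y -0.0750
right 4 313 phi -0.249..0.214 mid -0.018 -> theta 2.339 y -0.0749
right 5 255 phi -1.148..-0.591 mid -0.870 -> theta 2.272 y -0.0751
```

View pics/w11.png

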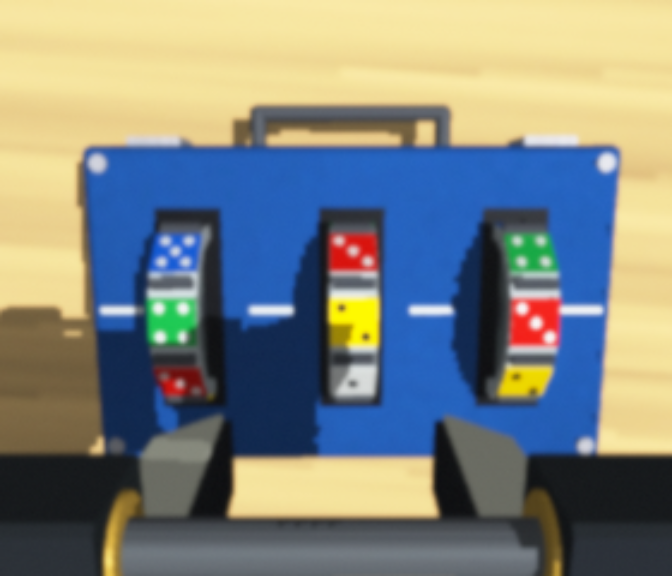

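The final close-up has the robot side at the top, so the wheels appear in reverse order. It shows green 4 at (172,322), yellow 2 at (353,322) and red 3 at (535,322), all level with each other and on the white lines. The gripper is clear, so I'm handing in.

```bash
python3 -c "
from cell import r
print(r.sign_off())"
```

```text
the job is handed in; nothing more can be done
None
```

The blue case now reads 3-2-4 from left to right, seen from the robot's side. I handed the job in at about 15 s with the gripper clear of everything. I pinched the left wheel and leaned it forward about 0.8 rad. I turned the right wheel back about 0.76 rad, then regripped it and took off the last 0.09 rad, because the first sweep slipped slightly. I did not touch the middle wheel.

The last wrist-camera check, taken after letting go, used the patch on top of each wheel:

| Wheel | Measured (rad) | Target (rad) |
|---|---|---|
| Left (3) | 1.561 | 1.571 |
| Middle (2) | 0.775 | 0.785 |
| Right (4) | 2.339 | 2.356 |

- **White lines:** they measured within 1 mm of the assumed axle line.
- **Disagreement:** the slanted side patches gave angles up to about 0.08 rad away from these. They did so on all three wheels, including the untouched one, so I put it down to oblique viewing.

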